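# Flip the onion stock tags

## Robot

A 7-joint arm with a two-finger parallel gripper is mounted at the origin on the work surface. World frame = base frame: x ahead of the robot, y to its left, z up, the work surface at z = 0. Lengths are in m, angles in rad, forces in N, time in s.
With the tool pointing down it reaches from about 0.4 to 0.85 m from the base axis. Payload 4.5 kg.
Tool frame: the origin (TCP) lies where the fingers leave the gripper's body, on its centre line; the fingertips stand 64 mm ahead of it and the grasp point (between the pads) lies 45 mm ahead of it; z points along the fingers, y is the direction in which the jaws open and shut (so a half turn about z gives the same grasp; the last joint's range is limited). The gripper opens to 88 mm and grips with 3 to 60 N. Pads are 18 mm wide; open, the fingers measure 123 mm over their backs; the gripper's body (75 mm by 187 mm) begins 45 mm behind the grasp point.
Start: joints at [-1.257, 0.689, -0.195, 1.565, 0.157, 0.902, -0.215], TCP at [0.173, 0.601, 0.303] pointing down, gripper open.
Joint ranges: [-3.01, 3.01], [-0.46, 2.08], [-1.47, 1.51], [0.13, 2.56], [-1, 4.14], [0.04, 2.09], [-2.66, 2.66]. Speed limits (rad/s): [2.57, 2.57, 3.14, 3.14, 3.14, 3.14, 3.14].

## Interface

Orientations are given as a unit quaternion [x, y, z, w].
In Python, from plant import monitor, snapshot, workorder, finder gives the robot as it stands.
- The arm moves only by the tool carry_out, never from a script. Its argument "motion" is one flat list of numbers, 6 for each row, row after row: the shift along the tool's x, y, z in cm, then the turn, a rotation vector about the tool's x, y, z in rad. In form: [x, y, z, rx, ry, rz, x, y, z, rx, ry, rz, ...]. A call has 1 to 8 rows; each row shifts and turns the commanded pose from where the row before left it, along the tool's axes as they then stand; what a row does not reach is not made up. A row lasts 1/8 s, in which the tool goes at most 62.5 mm and 10.7 degrees, less where a joint would pass 70% of its speed; a pose out of reach is approached as far as the arm can. A call with a gripper value outside its range is refused whole. "hand" is the finger opening in cm, from 0 to 8.81, set as the call begins (left out, the last holds). The fingers move at their own pace and stop on an object; "grip_force" is the grip in N (left out, the last holds). Time passes only in rows, so rows that do not move let the fingers close. It gives the time, the measured TCP pose, the force and the opening at its end, in the units of the state.
- monitor.get_state(): the state, without advancing time (a new reading comes with each control period).
- snapshot(name): name is "scene" or "top"; returns a dict with "frame" (400x640x3 uint8, red, green, blue), "range_z" (400x640 float32, m along the optical axis (not along the pixel's ray), 0 where there is no reading), "fx", "fy", "cx", "cy" (pixels), "rvec" (rotation vector, rad) and "tvec" (3), from world to camera coordinates, as OpenCV has them. Camera axes: x right, y down, z forward; pixel columns grow to the right and rows downward; lengths in m; the calibration is good to about 2 mm. A picture is of the moment at which its call begins.
- workorder.finish_job(): hands the job in, once; it reports no verdict.
Trained networks look in a picture, given as the dict that the camera call returned (one of the last four; its "shot" number tells which), for a name from the list of things; names that differ only in an ending like _2 or _b are one class to them, and where a whole thing is asked for, a point or a joint stands for the part that bears it (a point fixed in the world has none). Each returns a list of dicts, best first, with "p" (0 to 1); they miss things now and then, are a little off and sometimes report something else, mostly with a low value. They report only what shows in the picture. A call takes as long as a camera call.
- finder.masks_of(picture, thing): "pixels" (400x640 bool, what is visible of it) and "extent" ([left, top, right, bottom] in pixels, round what is visible of it).
The state is a dict: "clock": time; "q": joint angles; "qd": joint speeds; "joint_torque": joint torques, N m; "tool_pos": TCP position; "eef_rot": TCP orientation; "contact_force": force on the tool from outside, world axes, zero at the start; "moment": the same for the moment, N m; "opening": opening from 0.0 (shut) to 1.0 (fully open).
Only numpy, scipy, OpenCV 4.12 (cv2) and the standard library are available. Lean on these libraries where they do the work, as an engineer would, in place of code of your own. Each camera call takes 0.05 s, during which the arm holds its last target. There are 200 camera calls.

## Task

Each of the four baskets on the stock board has a flip tag in front of it: with the fingertips, push the tags over so that the tag of every full basket rests with its green face up (over towards its basket) and the tag of every empty or nearly empty basket rests with its red face up (over towards the front of the board). Push gently, let each tag come to rest fully over, and do not pick up or shift the baskets or anything else on the table.

Things in the scene. Friction and masses are not known exactly. Their poses are not given: they have to be found in the camera images.
- board: Wooden stock board, 345 (x) by 620 (y) by 10 mm, fixed. Origin on its underside, below the middle of the tag hinge row; y along the row, +x from tags to baskets. Four baskets stand on it, 110 mm apart, centres 165 mm from the hinge row on the +x side, each with one flip tag straight in front of it (same y along the board). Which basket and which tag is at which place varies.
- basket_a: Open-topped mint-green plastic basket, 106 (x) by 86 (y) by 60 mm high, heaped FULL of onions, top at about 80 mm. Loose; its origin is the centre of its underside, on the board's top.
- basket_b: Open-topped mint-green plastic basket, 106 (x) by 86 (y) by 60 mm high, heaped FULL of onions, top at about 80 mm. Loose; its origin is the centre of its underside, on the board's top.
- basket_c: Open-topped mint-green plastic basket, 106 (x) by 86 (y) by 60 mm high, EMPTY. Loose; its origin is the centre of its underside, on the board's top.
- basket_d: Open-topped mint-green plastic basket, 106 (x) by 86 (y) by 60 mm high, NEARLY EMPTY: one single onion on its floor, so not full. Loose; its origin is the centre of its underside, on the board's top.
- tag1_hinge (a point): Middle of the hinge axis of flip tag 1, 25 mm above the board's top; axes parallel to the board's (y along the hinge axis, +x towards the baskets, z up). The pin lies between two aluminium cheeks 5 mm thick, centred 42.5 mm either side and reaching 5 mm above the axis, on a fixed foot 30 (x) by 92 (y) by 5 mm.
- tag2_hinge (a point): Middle of the hinge axis of flip tag 2, 25 mm above the board's top; axes parallel to the board's (y along the hinge axis, +x towards the baskets, z up). The pin lies between two aluminium cheeks 5 mm thick, centred 42.5 mm either side and reaching 5 mm above the axis, on a fixed foot 30 (x) by 92 (y) by 5 mm.
- tag3_hinge (a point): Middle of the hinge axis of flip tag 3, 25 mm above the board's top; axes parallel to the board's (y along the hinge axis, +x towards the baskets, z up). The pin lies between two aluminium cheeks 5 mm thick, centred 42.5 mm either side and reaching 5 mm above the axis, on a fixed foot 30 (x) by 92 (y) by 5 mm.
- tag4_hinge (a point): Middle of the hinge axis of flip tag 4, 25 mm above the board's top; axes parallel to the board's (y along the hinge axis, +x towards the baskets, z up). The pin lies between two aluminium cheeks 5 mm thick, centred 42.5 mm either side and reaching 5 mm above the axis, on a fixed foot 30 (x) by 92 (y) by 5 mm.
- tag1 (a joint): Angle of flip tag 1: 0 upright, +0.95 resting over towards the baskets, GREEN face up, -0.95 resting towards the front (-x), RED face up. Slippery plate 72 mm wide (y), 4 thick, reaching 55 mm from the axis, 30 g; at rest its free edge is 45 mm out and 32 mm above the axis, open beneath, so a fingertip lower than the edge can push it over. Hinge nearly free: past upright it falls to its stop in about 1 s.
- tag2 (a joint): Angle of flip tag 2: 0 upright, +0.95 resting over towards the baskets, GREEN face up, -0.95 resting towards the front (-x), RED face up. Slippery plate 72 mm wide (y), 4 thick, reaching 55 mm from the axis, 30 g; at rest its free edge is 45 mm out and 32 mm above the axis, open beneath, so a fingertip lower than the edge can push it over. Hinge nearly free: past upright it falls to its stop in about 1 s.
- tag3 (a joint): Angle of flip tag 3: 0 upright, +0.95 resting over towards the baskets, GREEN face up, -0.95 resting towards the front (-x), RED face up. Slippery plate 72 mm wide (y), 4 thick, reaching 55 mm from the axis, 30 g; at rest its free edge is 45 mm out and 32 mm above the axis, open beneath, so a fingertip lower than the edge can push it over. Hinge nearly free: past upright it falls to its stop in about 1 s.
- tag4 (a joint): Angle of flip tag 4: 0 upright, +0.95 resting over towards the baskets, GREEN face up, -0.95 resting towards the front (-x), RED face up. Slippery plate 72 mm wide (y), 4 thick, reaching 55 mm from the axis, 30 g; at rest its free edge is 45 mm out and 32 mm above the axis, open beneath, so a fingertip lower than the edge can push it over. Hinge nearly free: past upright it falls to its stop in about 1 s.
- measuring_cup: Small steel cup, 60 mm across, 45 mm high, on the board's end beyond the tags; loose, leave it alone. Origin at the centre of its underside.
- sponge: Yellow sponge block, 75 by 45 by 28 mm, on the board's other end; loose, leave it alone. Origin at the centre of its underside.
- salt_jar: Small jar, 42 mm across, 70 mm high, on the board beside the baskets; loose, leave it alone. Origin at the centre of its underside.
- sauce_bottle: Bottle, 56 mm across, 170 mm high, standing on the table to the left of the board; loose, leave it alone. Origin at the centre of its underside.
- spoon: Spoon lying on the table; loose, leave it alone. Origin at the centre of its underside.
- mug: White mug, 76 mm across, 85 mm high, on the table; loose, leave it alone. Origin at the centre of its underside.

How it is judged:
At the end, for the whole second after the job is handed in: The tags in front of the two full baskets rest over towards the baskets, green up (joint above 0.85 rad), the tags in front of the empty and the nearly empty basket rest towards the front, red up (joint below -0.85 rad), and all tags are still (below 0.1 rad/s) ((((y of basket_a in the frame of tag1_hinge between -0.05 and 0.05 m or y of basket_b in the frame of tag1_hinge between -0.05 and 0.05 m) and value of joint tag1 above 0.85 rad) or ((y of basket_c in the frame of tag1_hinge between -0.05 and 0.05 m or y of basket_d in the frame of tag1_hinge between -0.05 and 0.05 m) and value of joint tag1 below -0.85 rad)) and (((y of basket_a in the frame of tag2_hinge between -0.05 and 0.05 m or y of basket_b in the frame of tag2_hinge between -0.05 and 0.05 m) and value of joint tag2 above 0.85 rad) or ((y of basket_c in the frame of tag2_hinge between -0.05 and 0.05 m or y of basket_d in the frame of tag2_hinge between -0.05 and 0.05 m) and value of joint tag2 below -0.85 rad)) and (((y of basket_a in the frame of tag3_hinge between -0.05 and 0.05 m or y of basket_b in the frame of tag3_hinge between -0.05 and 0.05 m) and value of joint tag3 above 0.85 rad) or ((y of basket_c in the frame of tag3_hinge between -0.05 and 0.05 m or y of basket_d in the frame of tag3_hinge between -0.05 and 0.05 m) and value of joint tag3 below -0.85 rad)) and (((y of basket_a in the frame of tag4_hinge between -0.05 and 0.05 m or y of basket_b in the frame of tag4_hinge between -0.05 and 0.05 m) and value of joint tag4 above 0.85 rad) or ((y of basket_c in the frame of tag4_hinge between -0.05 and 0.05 m or y of basket_d in the frame of tag4_hinge between -0.05 and 0.05 m) and value of joint tag4 below -0.85 rad)) and velocity of joint tag1 between -0.1 and 0.1 rad/s and velocity of joint tag2 between -0.1 and 0.1 rad/s and velocity of joint tag3 between -0.1 and 0.1 rad/s and velocity of joint tag4 between -0.1 and 0.1 rad/s); the robot touches nothing.
It fails at once if a basket is lifted or shifted by more than 15 mm (distance of any of basket_a, basket_b, basket_c, basket_d from where it was at the start of the episode above 0.015 m).
It fails at once if a bystander is lifted, knocked or shifted by more than 20 mm (distance of any of measuring_cup, sponge, salt_jar, sauce_bottle, spoon, mug from where it was at the start of the episode above 0.02 m).
It fails at once if a tag is pushed with more than 20 N (contact force between any of the fingers, the arm and tag1 above 20 N or contact force between any of the fingers, the arm and tag2 above 20 N or contact force between any of the fingers, the arm and tag3 above 20 N or contact force between any of the fingers, the arm and tag4 above 20 N).
It also fails if it takes over 58 s, if anything falls off the work surface, if the arm or the gripper's body presses on something with over 40 N, if the wrist force passes 120 N, or if a joint passes its speed limit or range.

## Working session

There is one attempt and no reset: what is moved stays moved. The work goes in short steps, Python scripts to look and compute and a tool call to move; the robot and the scene stay as the last step left them, time stands still between calls to the robot, and variables do not carry over. Pictures are saved under pics/ and viewed, about 8 in all and at most 12, crops included, and the job is handed in when it is done.

Besides the shell and the picture viewer there is one more tool, called as name(argument=value, ...), one argument or row to a line, values as JSON. carry_out: Moves the arm, as the interface text tells. Its arguments: {"type":"object","properties":{"motion":{"type":"array"},"hand":{"type":"number"},"grip_force":{"type":"number"}},"required":["motion"]}

```bash
mkdir -p pics; cat > h.py <<'E'
import numpy as np, cv2
from plant import monitor, snapshot, workorder, finder
def cloud(s):
    z=s["range_z"]; v,u=np.mgrid[0:z.shape[0],0:z.shape[1]]
    P=np.stack([(u-s["cx"])/s["fx"]*z,(v-s["cy"])/s["fy"]*z,z],-1)
    R=cv2.Rodrigues(np.array(s["rvec"],float))[0]
    W=(P-np.array(s["tvec"]).ravel())@R
    W[z<=0]=np.nan
    return W
def save(s,n): cv2.imwrite("pics/"+n,s["frame"][:,:,::-1])
E
python3 - <<'E'
from h import *
for c in("scene","top"):
    s=snapshot(c); save(s,c+"0.png"); W=cloud(s)
    for t in ("basket_a","tag1","measuring_cup","sponge","salt_jar","sauce_bottle","spoon","mug"):
        for m in finder.masks_of(s,t)[:6]:
            p=W[m["pixels"]]; p=p[~np.isnan(p[:,0])]
            print(c,t,round(m["p"],2),np.round(m["extent"]),np.round(np.median(p,0),3),np.round(np.percentile(p,95,axis=0),3) if len(p) else "")
st=monitor.get_state(); print(st)
E
```

```text
scene basket_a 0.79 [353. 218. 413. 271.] [0.755 0.039 0.039] [0.813 0.073 0.07 ]
scene basket_a 0.71 [423. 188. 473. 236.] [0.735 0.264 0.047] [0.788 0.293 0.07 ]
scene basket_a 0.64 [321. 234. 372. 290.] [ 0.785 -0.085  0.069] [ 0.825 -0.036  0.08 ]
scene tag1 0.81 [360. 171. 385. 195.] [0.562 0.118 0.051] [0.583 0.152 0.066]
scene tag1 0.71 [337. 203. 365. 213.] [0.619 0.01  0.056] [0.638 0.043 0.068]
scene tag1 0.64 [391. 156. 417. 184.] [0.549 0.228 0.05 ] [0.571 0.266 0.066]
scene tag1 0.53 [305. 214. 334. 229.] [ 0.633 -0.097  0.056] [ 0.652 -0.064  0.068]
scene measuring_cup 0.96 [263. 213. 284. 233.] [ 0.558 -0.203  0.035] [ 0.597 -0.18   0.055]
scene sponge 0.52 [438. 174. 463. 196.] [0.645 0.338 0.036] [0.679 0.363 0.04 ]
scene sponge 0.29 [320. 235. 374. 289.] [ 0.785 -0.084  0.069] [ 0.825 -0.036  0.08 ]
scene salt_jar 0.57 [296. 251. 313. 279.] [ 0.75  -0.188  0.07 ] [ 0.759 -0.172  0.081]
scene sauce_bottle 0.7 [430.  95. 450. 141.] [0.424 0.446 0.081] [0.438 0.473 0.166]
scene spoon 0.82 [162. 170. 223. 183.] [ 0.27  -0.381  0.012] [ 0.311 -0.298  0.02 ]
scene mug 0.6
[... 1786 characters left out ...]
-0.523  0.086]
{'clock': 0.9, 'q': array([-1.25719279,  0.68911187, -0.19459828,  1.56533891,  0.15730886,
        0.9024878 , -0.21510557]), 'qd': array([ 0.00118989, -0.00071366,  0.00071214, -0.00014145,  0.00050885,
       -0.00013453, -0.00073999]), 'joint_torque': array([ 1.92235170e-04, -5.27489805e+01, -1.26691259e+00, -1.53750104e+01,
       -5.18540188e-02, -7.00348173e-04,  2.23303897e-05]), 'tool_pos': array([0.17258384, 0.60070199, 0.30272486]), 'eef_rot': array([1.39433101e-01, 9.90231493e-01, 1.93650584e-05, 1.61621731e-06]), 'contact_force': array([ 0.8673886 , -0.75497343, -0.25028967]), 'moment': array([-0.02836954, -0.03068874, -0.01264119]), 'opening': 1.0052397610360613}
```

View pics/scene0.png

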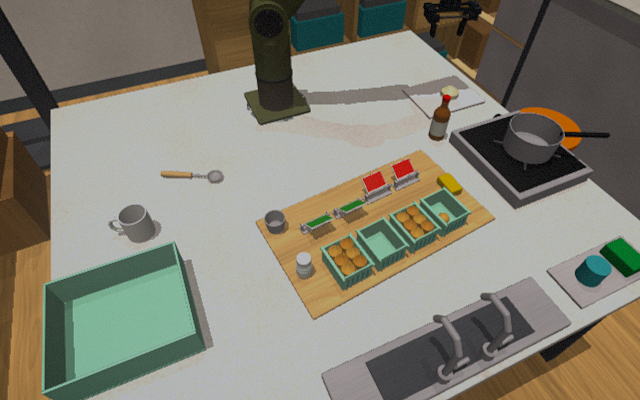

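View pics/top0.png

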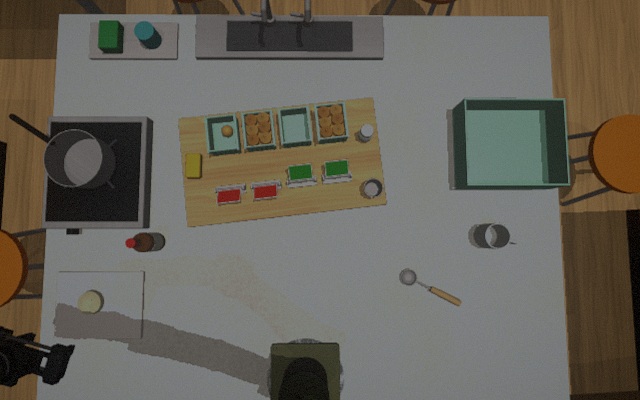

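The scene camera and the top camera agree. Going from +y to −y, the baskets are nearly empty (223,135), full (258,130), empty (296,127) and full (331,123). Their tags are red (229,197), red (265,191), green (300,173) and green (337,169). So two tags need flipping: the second to green and the third to red. The board is yawed about 0.107 rad.

carry_out(
  motion=[0, 0, 0, 0, 0, -0.13, 0, 0, 0, 0, 0, -0.13, 0, 0, 0, 0, 0, -0.127, -2.4, -4.5, 0, 0, 0, 0, -2.4, -4.5, 0, 0, 0, 0, -2.4, -4.5, 0, 0, 0, 0, -2.4, -4.5, 0, 0, 0, 0, -2.4, -4.5, 0, 0, 0, 0],
  hand=0,
  grip_force=5,
)

```text
clock: 1.9
tool_pos: [0.3169, 0.3885, 0.3029]
eef_rot: [-0.054, 0.999, 0.0, 0.0]
contact_force: [-0.0, -0.8, -0.8]
opening: 0.115
```

```bash
cat >> h.py <<'E'
def board():
    st=monitor.get_state(); p=st["tool_pos"]; c,s=np.cos(.107),np.sin(.107)
    from scipy.spatial.transform import Rotation as R
    M=R.from_quat(st["eef_rot"]).as_matrix()
    print("t",st["clock"],"XYZ",np.round([c*p[0]+s*p[1],-s*p[0]+c*p[1],p[2]],4),"yaw",round(np.arctan2(-M[0,1],M[1,1]),3),"zax",np.round(M[:,2],3),"F",np.round(st["contact_force"],1),"open",round(st["opening"],3))
E
python3 - <<'E'
from h import *
board()
s=snapshot("top"); W=cloud(s); c,sn=np.cos(.107),np.sin(.107)
for m in finder.masks_of(s,"tag1")[:5]:
    p=W[m["pixels"]]; p=p[p[:,2]>.035]; X=c*p[:,0]+sn*p[:,1]; Y=-sn*p[:,0]+c*p[:,1]
    e=p[:,2]>.06
    print(round(m["p"],2),"edge X",np.median(X[e]).round(3),"Y",np.percentile(Y[e],[3,50,97]).round(3),"X rng",np.percentile(X,[2,98]).round(3))
E
```

```text
t 1.9 XYZ [0.3566 0.3525 0.3029] yaw 0.107 zax [ 0.001  0.    -1.   ] F [-0.  -0.8 -0.8] open 0.115
0.93 edge X 0.628 Y [-0.082 -0.05  -0.022] X rng [0.59  0.633]
0.76 edge X 0.629 Y [-0.193 -0.16  -0.129] X rng [0.591 0.636]
0.74 edge X 0.553 Y [0.024 0.06  0.09 ] X rng [0.546 0.592]
0.65 edge X 0.755 Y [0.122 0.172 0.214] X rng [0.701 0.807]
0.64 edge X 0.553 Y [0.134 0.171 0.198] X rng [0.546 0.59 ]
```

carry_out(
  motion=[-2.1, -4.2, 0, 0, 0, 0, -2.1, -4.2, 0, 0, 0, 0, -2.1, -4.2, 0, 0, 0, 0, -2.1, -4.2, 0, 0, 0, 0, -2.1, -4.2, 0, 0, 0, 0, -2.1, -4.2, 0, 0, 0, 0, -2.1, -4.2, 0, 0, 0, 0, 0, 0, 0, 0, 0, 0],
)

```text
clock: 3.0
tool_pos: [0.4955, 0.1098, 0.3025]
eef_rot: [-0.05, 0.999, -0.001, 0.001]
contact_force: [0.5, 0.2, -0.4]
opening: 0.005
```

carry_out(
  motion=[0, 0, 3, 0, 0, 0, 0, 0, 3, 0, 0, 0, 0, 0, 3, 0, 0, 0, 0, 0, 3, 0, 0, 0, 0, 0, 3, 0, 0, 0, 0, 0, 2.4, 0, 0, 0, 0, 0, 0, 0, 0, 0],
)

```text
clock: 3.88
tool_pos: [0.4924, 0.1149, 0.1276]
eef_rot: [-0.055, 0.998, 0.0, -0.001]
contact_force: [0.5, 1.3, 0.5]
opening: 0.007
```

```bash
python3 -c "
from h import *
board()"
```

```text
t 3.875 XYZ [0.5019 0.0616 0.1276] yaw 0.11 zax [-0.003  0.    -1.   ] F [0.5 1.3 0.5] open 0.007
```

carry_out(
  motion=[-0.6, 0, 0.6, 0, 0, 0, -0.6, -0.3, 0.5, 0, 0, 0, -0.6, 0, 0, 0, 0, 0, -0.6, 0, 0, 0, 0, 0, -0.6, 0, 0, 0, 0, 0, -0.6, 0, 0, 0, 0, 0, -0.6, 0, 0, 0, 0, 0, -0.6, 0, 0, 0, 0, 0],
)

```text
clock: 4.88
tool_pos: [0.5421, 0.1155, 0.1177]
eef_rot: [-0.054, 0.999, 0.0, 0.0]
contact_force: [0.0, 0.2, -0.2]
opening: 0.004
```

```bash
python3 -c "
from h import *
board()"
```

```text
t 4.875 XYZ [0.5513 0.057  0.1177] yaw 0.107 zax [ 0.  0. -1.] F [ 0.   0.2 -0.2] open 0.004
```

Now push through upright to X≈0.598, then hold.

carry_out(
  motion=[-0.6, 0, 0, 0, 0, 0, -0.6, 0, 0, 0, 0, 0, -0.6, 0, 0, 0, 0, 0, -0.6, 0, 0, 0, 0, 0, -0.6, 0, 0, 0, 0, 0, -0.6, 0, 0, 0, 0, 0, -0.6, 0, 0, 0, 0, 0, -0.4, 0, 0, 0, 0, 0],
)

```text
clock: 5.88
tool_pos: [0.5878, 0.1204, 0.1177]
eef_rot: [-0.054, 0.999, 0.0, 0.0]
contact_force: [1.0, -0.1, 0.1]
opening: 0.005
```

carry_out(
  motion=[0, 0, 0, 0, 0, 0, 0, 0, 0, 0, 0, 0, 0, 0, 0, 0, 0, 0, 0, 0, 0, 0, 0, 0, 0, 0, 0, 0, 0, 0, 0, 0, 0, 0, 0, 0, 0, 0, 0, 0, 0, 0, 0, 0, 0, 0, 0, 0],
)

```text
clock: 6.88
tool_pos: [0.5874, 0.1203, 0.1177]
eef_rot: [-0.054, 0.999, 0.0, -0.0]
contact_force: [-0.4, 0.1, 0.1]
opening: -0.001
```

```bash
python3 -c "
from h import *
board()
s=snapshot('scene'); cv2.imwrite('pics/a1.png',cv2.resize(s['frame'][130:310,230:510,::-1],None,fx=2.8,fy=2.8))"
```

```text
t 6.875 XYZ [0.5969 0.0569 0.1177] yaw 0.107 zax [-0.  0. -1.] F [-0.4  0.1  0.1] open -0.001
```

View pics/a1.png

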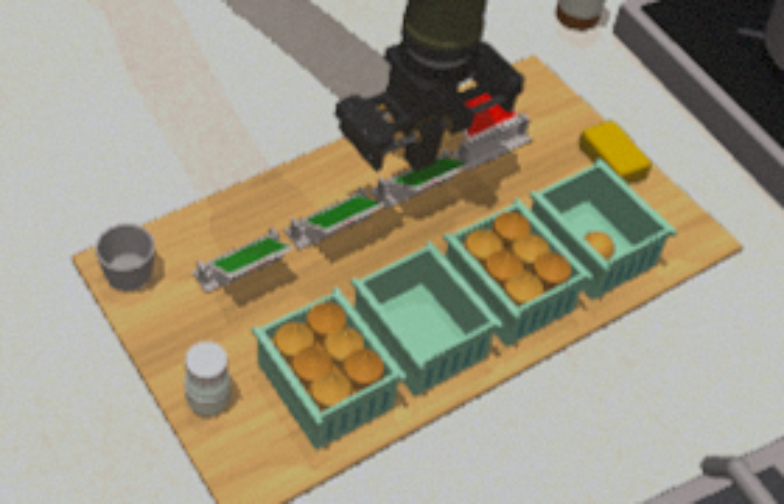

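The second tag now lies green side up (crop 430,172). The gripper holds clear of it. Next I lift, move over the gap behind tag 3 and lower.

carry_out(
  motion=[1, 0, 0, 0, 0, 0, 0, 0, -3, 0, 0, 0, 0, 0, -3, 0, 0, 0, -2, -2.7, -1, 0, 0, 0, -2, -2.7, 0, 0, 0, 0, -2, -2.7, 0, 0, 0, 0, -1.8, -2.7, 0, 0, 0, 0, 0, 0, 0, 0, 0, 0],
)

```text
clock: 7.92
tool_pos: [0.667, 0.0167, 0.1872]
eef_rot: [-0.051, 0.999, -0.001, 0.0]
contact_force: [-0.5, 1.0, -0.2]
opening: 0.006
```

```bash
python3 -c "
from h import *
board()"
```

```text
t 7.925 XYZ [ 0.665  -0.0546  0.1872] yaw 0.102 zax [ 0.    -0.002 -1.   ] F [-0.5  1.  -0.2] open 0.006
```

carry_out(
  motion=[0, 0, 1.4, 0, 0, 0, 0, 0, 1.4, 0, 0, 0, 0, 0, 1.4, 0, 0, 0, 0, 0, 1.4, 0, 0, 0, 0, 0, 1.4, 0, 0, 0, 0, 0, 0, 0, 0, 0, 0.6, 0, 0, 0, 0, 0, 0.6, 0, 0, 0, 0, 0],
)

```text
clock: 8.93
tool_pos: [0.6545, 0.019, 0.1183]
eef_rot: [-0.054, 0.999, 0.0, 0.0]
contact_force: [0.8, -0.2, 0.5]
opening: 0.002
```

```bash
python3 -c "
from h import *
board()"
```

```text
t 8.925 XYZ [ 0.6527 -0.051   0.1183] yaw 0.107 zax [ 0.001  0.    -1.   ] F [ 0.8 -0.2  0.5] open 0.002
```

Sweep to X≈0.585 (6.7 cm).

carry_out(
  motion=[0.6, 0, 0, 0, 0, 0, 0.6, 0, 0, 0, 0, 0, 0.6, 0, 0, 0, 0, 0, 0.6, 0, 0, 0, 0, 0, 0.6, 0, 0, 0, 0, 0, 0.6, 0, 0, 0, 0, 0, 0.6, 0, 0, 0, 0, 0, 0.6, 0, 0, 0, 0, 0],
)

```text
clock: 9.93
tool_pos: [0.6065, 0.0138, 0.1177]
eef_rot: [-0.054, 0.999, 0.0, -0.0]
contact_force: [-0.0, -0.7, -0.8]
opening: 0.005
```

carry_out(
  motion=[0.6, 0, 0, 0, 0, 0, 0.6, 0, 0, 0, 0, 0, 0.5, 0, 0, 0, 0, 0, 0, 0, 0, 0, 0, 0, 0, 0, 0, 0, 0, 0, 0, 0, 0, 0, 0, 0, 0, 0, 0, 0, 0, 0, 0, 0, 0, 0, 0, 0],
)

```text
clock: 10.92
tool_pos: [0.59, 0.012, 0.1177]
eef_rot: [-0.054, 0.999, 0.0, 0.0]
contact_force: [0.5, 0.2, 0.5]
opening: 0.005
```

carry_out(
  motion=[0, 0, 0, 0, 0, 0, 0, 0, 0, 0, 0, 0, -1, 0, 0, 0, 0, 0, 0, 0, -3, 0, 0, 0, 0, 0, -4, 0, 0, 0, 0, 0, -5, 0, 0, 0, 0, 0, -5, 0, 0, 0, 0, 0, 0, 0, 0, 0],
)

```text
clock: 11.92
tool_pos: [0.6026, 0.0137, 0.292]
eef_rot: [-0.053, 0.999, 0.001, 0.005]
contact_force: [-0.2, 0.4, -0.6]
opening: 0.006
```

```bash
python3 -c "
from h import *
board()
s=snapshot('scene'); cv2.imwrite('pics/a2.png',cv2.resize(s['frame'][130:310,230:510,::-1],None,fx=2.8,fy=2.8))"
```

```text
t 11.925 XYZ [ 0.6007 -0.0507  0.292 ] yaw 0.107 zax [ 0.009  0.002 -1.   ] F [-0.2  0.4 -0.6] open 0.006
```

View pics/a2.png

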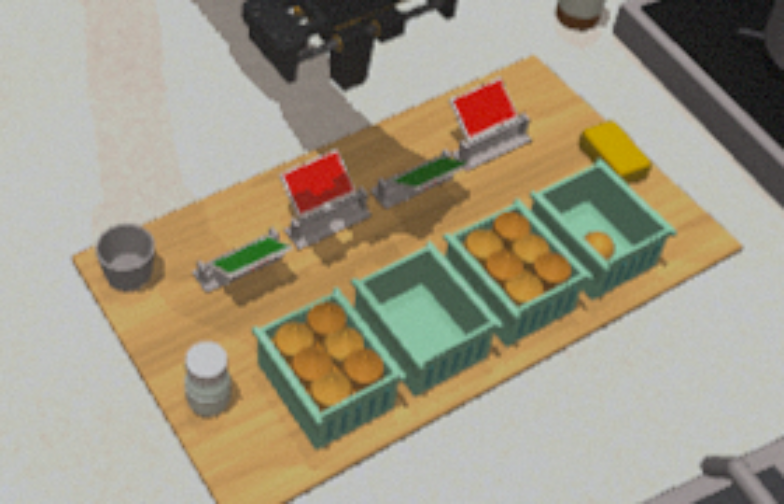

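All four tags now match their baskets: red at (320,182) and (485,110), green at (240,255) and (425,172). One last pose check, then hand in.

carry_out(
  motion=[0, 0, 0, 0, 0, 0, 0, 0, 0, 0, 0, 0, 0, 0, 0, 0, 0, 0, 0, 0, 0, 0, 0, 0, 0, 0, 0, 0, 0, 0, 0, 0, 0, 0, 0, 0],
)

```text
clock: 12.72
tool_pos: [0.5999, 0.0131, 0.2877]
eef_rot: [-0.054, 0.999, 0.0, 0.0]
contact_force: [0.6, 1.1, 0.3]
opening: 0.005
```

```bash
python3 - <<'E'
from h import *
s=snapshot("scene"); W=cloud(s); c,sn=np.cos(.107),np.sin(.107)
X=c*W[...,0]+sn*W[...,1]; Y=-sn*W[...,0]+c*W[...,1]; Z=W[...,2]
for y in (.168,.058,-.052,-.162):
    e=(abs(Y-y)<.03)&(abs(X-.591)<.06)&(Z>.06)&(Z<.1)
    print(y,e.sum(),"edge X-hinge",np.round(np.nanmedian(X[e])-.591,3),"zmax",np.round(np.nanpercentile(Z[e],98),3))
for m in finder.masks_of(s,"basket_a")[:4]: print(m["p"],m["extent"])
workorder.finish_job()
E
```

```text
0.168 78 edge X-hinge -0.038 zmax 0.069
0.058 53 edge X-hinge 0.043 zmax 0.069
-0.052 90 edge X-hinge -0.037 zmax 0.07
-0.162 77 edge X-hinge 0.042 zmax 0.069
0.69 [320.1, 233.0, 372.8, 289.8]
0.55 [419.8, 187.9, 471.9, 238.2]
the job is handed in; nothing more can be done
```

All four tags now match their baskets, and I handed the job in at about 12.8 s. Two tags were already right. I pushed the tag of the full basket second from the sponge end over to green, and the tag of the empty basket next to it over to red.

**Tags:** In the last depth check every tag rested fully over. The free edges lay about 37–43 mm from the hinge on the correct side, at about 69 mm height, against roughly 67 mm expected. The force reading, taken only at the end of each move, stayed at noise level, about 1 N.

**Baskets and other objects:** The gripper ended about 29 cm up, touching nothing. The baskets and other objects in view looked unmoved in the last picture, whose crop leaves out the spoon and mug. I did not measure them all. The last network check found only two of the four baskets, and those two sat within a few pixels of where they started.

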